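# Put the primer bottle back in its slot and snap its cap home

## Task

Stand the open white bottle back in its own storage block, the one with the large round pocket, fully down and upright, and let go of it. Then put the loose black cap on its neck and press straight down until it clicks, and keep pressing past the click until the cap is fully home against the neck. Finish while still holding the cap pressed down there (do not let up: its springy seal pushes it back), and leave the other things on the table where they are.

Things in the scene. Friction and masses are not known exactly. Their poses are not given: they have to be found in the camera images.
- bottle_mid (a point): centre (half-way up) of the open bottle: white plastic, round, upright, loose, 0.3 to 0.45 kg. Body 44 mm in diameter from the underside to 56 mm up, then a shoulder narrowing up to 62 mm, then a neck 20 mm in diameter up to 84 mm. The point lies on the axis 44 mm above the underside; z is up along the axis. It can be gripped across the body at this height.
- bottle_mouth (a point): top end of the same bottle's neck, on the axis 84 mm above its underside and 40 mm above bottle_mid; z is up along the axis. A grey spring seal (14 mm in diameter, 2.5 N per mm) stands 3.5 mm above it. Four sprung tongues around the neck, with their widest edge (28 mm across) 14 mm below this point, hold the cap once its lip is past them. The neck end is chamfered.
- cap_mid (a point): centre (half-way up) of the loose snap cap: black plastic cylinder, 34 mm in diameter, 44 mm tall, standing mouth down, 30 g. z is up along the axis; any yaw will do. Mouth opening 24.4 mm in diameter; inside, the roof is 20 mm above the lower edge. Grip it at this height or a little above, or press on its top. Fully home on the bottle this point is 2 mm above bottle_mouth.
- slot_large_hole (a point): centre of the mouth of the large round pocket: 48 mm in diameter, 18 mm deep, chamfered, in the top of a fixed plywood block 110 x 90 x 26 mm (its card on top, on the side towards the robot, shows a large dark disc). z is up. With the bottle standing fully in, bottle_mid is 26 mm above this point. Block top is 26 mm above the table.
- slot_small_hole (a point): centre of the mouth of the small round pocket (31 mm) in a like block, empty, not for this bottle.
- slot_square_hole (a point): centre of the mouth of the square pocket in a like block; a square bottle with a lid, 64 mm tall, stands in it (56 mm of it above the block's top). Leave it alone.
- slot_large: the block with the large round pocket; origin at the centre of its underside, x away from the robot, z up. The pocket's axis is 10 mm from it along +x.
- bottle: the bottle again, origin at the centre of its underside.
- cap: the cap again, origin at the centre of its lower edge. Going on, cap_mid is about 12 mm above bottle_mouth when the lip meets the tongues; resistance rises to 5 to 12 N; then, between 9 and 5 mm, it clicks down and resistance falls to a few N; fully home, at 2 mm, the seal is squeezed flat (about 9 N holds it). Released, it springs back to about 5 mm.
- square_bottle: bystander: square white bottle with a lid, 34 x 34 x 64 mm, in the square pocket; origin under its centre.
- tube_a: bystander: metal paint tube lying flat, about 115 x 36 x 18 mm, between the bottle and the cap; origin under its centre, x along the tube.
- tube_b: bystander: a like paint tube behind the blocks.
- eraser: bystander: white eraser 50 x 22 x 14 mm behind the blocks.
- tape_roll: bystander: roll of paper tape lying flat, 100 mm across, 24 mm tall, on the robot's right.
- brush_pot: bystander: steel pot, 68 mm across and 100 mm tall, with brushes up to about 260 mm, far left.
- thinner: bystander: bottle, 48 mm across, 95 mm tall, far right.
- palette_knife: bystander: palette knife lying flat, 200 mm long, on the left.
Things that resemble listed ones, but are neither listed nor needed, are in the scene too. Several things look just like the cap: the one meant starts nearest to the robot's base.

How it is judged:
On the way, in this order (a step that is already met when the one before it is completed fails the run):
1. the bottle stands fully down and upright in the large round pocket, let go of (z of bottle_mid in the frame of slot_large_hole below 0.029 m and horizontal distance between bottle_mid and slot_large_hole below 0.006 m and angle between bottle_mid's own z axis and vertical below 0.1 rad and contact force between bottle and the fingers below 0.1 N), for 0.2 s.
2. the cap has clicked onto the neck of the bottle in its pocket (z of bottle_mid in the frame of slot_large_hole below 0.029 m and horizontal distance between bottle_mid and slot_large_hole below 0.006 m and angle between bottle_mid's own z axis and vertical below 0.1 rad and z of cap_mid in the frame of bottle_mouth between -0.002 and 0.0052 m and horizontal distance between cap_mid and bottle_mouth below 0.004 m and angle between the z axis of cap_mid and the z axis of bottle_mouth, either way round below 0.1 rad and angle between cap_mid's own z axis and vertical below 0.15 rad), for 0.1 s.
At the end, for the whole second after the job is handed in: Bottle upright in the large round pocket (bottle_mid within 6 mm of its axis, under 29 mm above its mouth), not gripped; cap square on its neck within 4 mm, cap_mid under 3.5 mm above bottle_mouth; the robot still presses: over 2 N on the cap, over 7 N between bottle and block (z of bottle_mid in the frame of slot_large_hole below 0.029 m and horizontal distance between bottle_mid and slot_large_hole below 0.006 m and angle between bottle_mid's own z axis and vertical below 0.1 rad and z of cap_mid in the frame of bottle_mouth between -0.002 and 0.0035 m and horizontal distance between cap_mid and bottle_mouth below 0.004 m and angle between the z axis of cap_mid and the z axis of bottle_mouth, either way round below 0.1 rad and angle between cap_mid's own z axis and vertical below 0.15 rad and contact force between bottle and slot_large above 7 N and (contact force between cap and the fingers above 2 N or contact force between cap and the arm above 2 N) and contact force between bottle and the fingers below 1 N); the arm keeps its last pose, push and grip.
It fails at once if a bystander is pushed more than 30 mm (distance of any of square_bottle, tube_a, tube_b, eraser, tape_roll, brush_pot, thinner, palette_knife from where it was at the start of the episode above 0.03 m).
It fails at once if the bottle is tipped over (angle between bottle_mid's own z axis and vertical above 0.7 rad).
It also fails if it takes over 64 s, if anything falls off the work surface, if the arm or the gripper's body presses on something with over 40 N, if the wrist force passes 120 N, or if a joint passes its speed limit or range.

## Robot

A 6-joint arm with a two-finger parallel gripper is mounted at the origin on the work surface. World frame = base frame: x ahead of the robot, y to its left, z up, the work surface at z = 0. Lengths are in m, angles in rad, forces in N, time in s.
With the tool pointing down it reaches from about 0.325 to 0.9 m from the base axis. Payload 6.1 kg.
Tool frame: the origin (TCP) lies at the very end of the fingers, on their centre line; the grasp point (between the pads) lies bot.hold_point_z behind it (bot.hold_point_z is the distance from the TCP to the grasp point, in m); z points along the fingers, y is the direction in which the jaws open and shut (so a half turn about z gives the same grasp; the last joint's range is limited). The gripper opens to 87 mm and grips with 3 to 60 N. Pads are 19 mm wide; open, the fingers measure 117 mm over their backs; the gripper's body (75 mm by 190 mm) begins 51 mm behind the grasp point.
Start: joints at [1.055, 0.22, 1.526, -0, 1.395, -0.126], TCP at [0.237, 0.578, 0.223] pointing down, gripper open.
Joint ranges: [-2.98, 2.98], [-0.91, 2.08], [0.09, 2.57], [-1.24, 4.39], [0.2, 2.65], [-2.68, 2.68]. Speed limits (rad/s): [2.57, 2.57, 3.01, 3.14, 3.14, 3.14].

## Interface

Orientations are given as a unit quaternion [x, y, z, w].
In Python, from workcell import bot gives the robot as it stands. The module is installed in compiled form; this text tells all that it offers.
- The arm moves only by the shell command python3 -m crank 'ROWS' [OPENING]. ROWS is JSON, a list of rows, each a list of 2 entries, a list of its own where there are three numbers: the shift along the world's x, y, z in cm, then the turn, a rotation vector about the world's x, y, z in rad. In form: [[[x, y, z], [wx, wy, wz]], ...]. A call has 1 to 20 rows; each row shifts and turns the pose as measured when the row begins; what a row does not reach is not made up. A row lasts 1/12 s, in which the tool goes at most 41.7 mm and 7.16 degrees, less where a joint would pass 70% of its speed; a pose out of reach is approached as far as the arm can. A call is refused whole if a number of a shift passes 4.17 or a number of a turn 0.125, either way. A call with a gripper value outside its range is refused whole. OPENING is the opening, from 0 (shut) to 1 (fully open), set as the call begins (- or left out, the last holds). The fingers move at their own pace and stop on an object; the grip force is fixed at half the most. Time passes only in rows, so rows that do not move let the fingers close. It gives the time, the measured TCP pose, the force and the opening at its end, in the units of the state.
- bot.get_obs(): the state, without advancing time (a new reading comes with each control period).
- bot.camera(name): name is "scene" or "side" or "wrist"; returns (picture, depth): 480x640x3 uint8, red, green, blue; 480x640 float32, m along the optical axis (not along the pixel's ray), 0 where there is no reading.
- bot.camera_params(name): a dict with "intrinsics" (3x3 intrinsics, pixels), "R" (3x3) and "t" (3): a world point X has camera coordinates R X + t. Camera axes: x right, y down, z forward; pixel columns grow to the right and rows downward; lengths in m; the calibration is good to about 2 mm. A picture is of the moment at which its call begins: read the wrist's pose just before it. camera_params takes no time and is no camera call; for the wrist camera it gives the pose at the moment of the call.
- bot.sign_off(): hands the job in, once; it reports no verdict.
The state is a dict: "clock": time; "joint_positions": joint angles; "qd": joint speeds; "effort": joint torques, N m; "eef_pos": TCP position; "tool_rot": TCP orientation; "contact_force": force on the tool from outside, world axes, zero at the start; "moment": the same for the moment, N m; "opening": finger opening in m.
Only numpy, scipy, OpenCV 4.12 (cv2) and the standard library are available. Lean on these libraries where they do the work, as an engineer would, in place of code of your own. Each camera call takes 0.05 s, during which the arm holds its last target.

## Working session

There is one attempt and no reset: what is moved stays moved. The work goes in short steps, Python scripts to look and compute and a shell command to move; the robot and the scene stay as the last step left them, time stands still between calls to the robot, and variables do not carry over. Pictures are saved under pics/ and viewed, and the job is handed in when it is done.

```bash
mkdir -p pics; ls; cat > h.py <<'E'
import numpy as np, cv2
from workcell import bot
def world(name,depth,u,v,P=None):
    P=P or bot.camera_params(name); K=P["intrinsics"];R=np.array(P["R"]);t=np.array(P["t"])
    u=np.asarray(u,float);v=np.asarray(v,float);z=depth
    c=np.stack([(u-K[0][2])/K[0][0]*z,(v-K[1][2])/K[1][1]*z,z],-1)
    return (c-t)@R
def cloud(name,depth,P=None):
    v,u=np.mgrid[0:480,0:640]; return world(name,depth,u,v,P)
def proj(name,X,P=None):
    P=P or bot.camera_params(name);c=np.array(P["R"])@np.array(X)+np.array(P["t"]);p=np.array(P["intrinsics"])@c;return p[:2]/p[2]
E
python3 - <<'E'
from h import *
o=bot.get_obs()
for k in o: print(k,np.round(o[k],4))
print(bot.hold_point_z)
for n in ["scene","side","wrist"]:
    P=bot.camera_params(n); p,d=bot.camera(n); cv2.imwrite(f"pics/{n}0.png",p[:,:,::-1]); np.savez(f"{n}0.npz",p=p,d=d,**{k:np.array(P[k]) for k in P})
    print(n,np.round(-np.array(P["R"]).T@np.array(P["t"]),3))
E
```

```text
pics
clock 0.0
joint_positions [ 1.0549  0.2212  1.5276  0.      1.3947 -0.1261]
qd [-0.0002 -0.0016  0.0002 -0.0006  0.0002  0.0013]
effort [-3.10000e-03 -4.94629e+01 -3.87361e+01  6.95000e-02  5.75000e-02
 -2.00000e-04]
eef_pos [0.2372 0.5776 0.2214]
tool_rot [ 1.937e-01  9.811e-01 -9.000e-04 -3.000e-04]
contact_force [-0.4869  1.7644  0.6419]
moment [ 0.0016 -0.038  -0.008 ]
opening 0.087
0.0187
scene [ 1.468 -0.216  1.017]
side [ 0.568 -1.046  0.657]
wrist [0.162 0.609 0.384]
```

View pics/scene0.png

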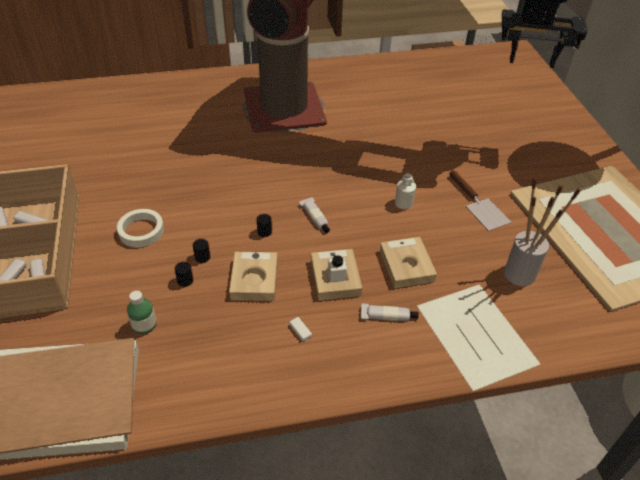

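View pics/side0.png

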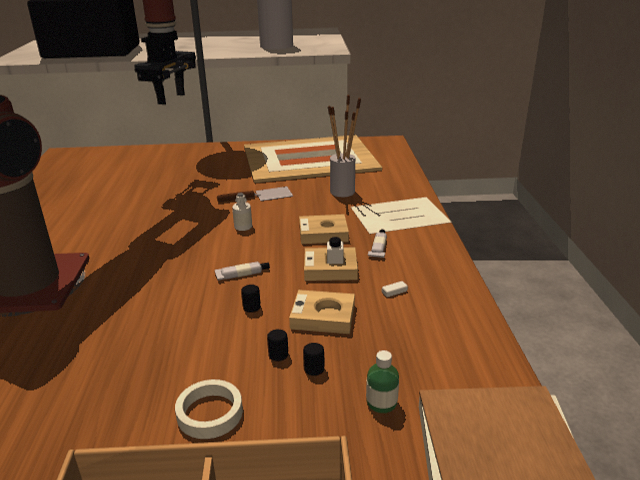

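View pics/wrist0.png

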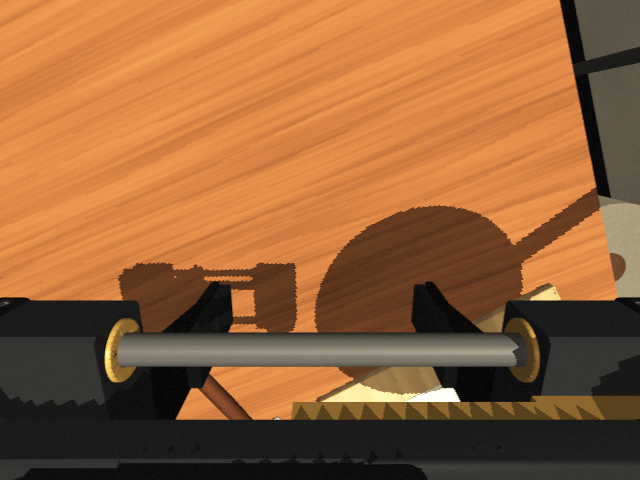

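Scene view: candidates for the cap are black cylinders at (264,225), (202,250) and (184,273). Candidates for the block are (254,277) with the bigger hole and (408,263) with the smaller one. The open bottle is at (405,193). I'll measure them and check in crops.

```bash
python3 - <<'E'
from h import *
Z=np.load("scene0.npz"); W=cloud("scene",Z["d"])
S=np.load("side0.npz"); WS=cloud("side",S["d"])
def box(n,W,u0,u1,v0,v1,zmin,zmax):
    a=W[v0:v1,u0:u1].reshape(-1,3); a=a[(a[:,2]>zmin)&(a[:,2]<zmax)&(np.linalg.norm(a,axis=1)<1.5)]
    print(n,len(a),np.round(a.min(0),4),np.round(a.max(0),4),'mid',np.round((a.min(0)+a.max(0))/2,4))
for n,b in dict(capA=(250,280,210,242),capB=(190,212,236,266),capC=(174,195,258,290),bottle=(390,420,170,212),blkL=(225,285,245,305),blkR=(375,440,230,290),blkM=(305,366,245,305),tubeA=(295,332,195,238),tubeb=(355,420,298,330),sq=(322,350,250,285)).items():
    box(n,W,*b,0.006,.15)
for n,b in dict(capA=(238,264,280,315),bottle=(230,256,190,235),blkL=(285,360,285,335),tubeA=(210,273,260,282)).items():
    box(n+' side',WS,*b,0.006,.15)
# tops
for n,b,z0,z1 in [('capA top',(250,280,210,242),.041,.05),('blkL top',(225,285,245,305),.022,.03),('blkR top',(375,440,230,290),.022,.03),('bott neck',(390,420,170,212),.066,.08)]:
    box(n,W,*b,z0,z1)
p=Z["p"][:,:,::-1]
c=cv2.resize(p[200:310,170:450],None,fx=2.85,fy=2.85,interpolation=cv2.INTER_CUBIC); cv2.imwrite("pics/crop1.png",c)
p=S["p"][:,:,::-1]
c=cv2.resize(p[180:380,200:400],None,fx=3,fy=3,interpolation=cv2.INTER_CUBIC); cv2.imwrite("pics/crop2.png",c)
E
```

```text
capA 299 [ 0.4593 -0.1389  0.006 ] [ 0.4983 -0.1043  0.0491] mid [ 0.4788 -0.1216  0.0275]
capB 335 [ 0.5007 -0.2897  0.0063] [ 0.5902 -0.2439  0.0504] mid [ 0.5454 -0.2668  0.0283]
capC 354 [ 0.5354 -0.3225  0.006 ] [ 0.6108 -0.2881  0.0496] mid [ 0.5731 -0.3053  0.0278]
bottle 534 [0.3369 0.1944 0.006 ] [0.4694 0.2809 0.0909] mid [0.4031 0.2377 0.0484]
blkL 2017 [ 0.5349 -0.2171  0.006 ] [ 0.6885 -0.1065  0.0329] mid [ 0.6117 -0.1618  0.0195]
blkR 1965 [0.5426 0.0936 0.006 ] [0.6922 0.2444 0.0328] mid [0.6174 0.169  0.0194]
blkM 2035 [ 0.5528 -0.0408  0.006 ] [0.7291 0.0549 0.076 ] mid [0.6409 0.007  0.041 ]
tubeA 425 [ 0.3793 -0.0299  0.006 ] [0.5132 0.0352 0.0234] mid [0.4462 0.0026 0.0147]
tubeb 692 [0.7223 0.0341 0.0061] [0.7992 0.1473 0.0234] mid [0.7607 0.0907 0.0147]
sq 966 [ 0.581  -0.029   0.0104] [0.6813 0.0467 0.076 ] mid [0.6311 0.0088 0.0432]
capA side 422 [ 0.4584 -0.1422  0.0062] [ 0.4929 -0.1087  0.0467] mid [ 0.4756 -0.1254  0.0265]
bottle side 646 [0.3966 0.1901 0.006 ] [0.4622 0.3921 0.0895] mid [0.4294 0.2911 0.0478]
blkL side 2240 [ 0.5425 -0.2636  0.006 ] [ 0.6745 -0.1044  0.0443] mid [ 0.6085 -0.184   0.0252]
tubeA side 512 [ 0.3911 -0.0342  0.006 ] [0.5078 0.0252 0.0209] mid [ 0.4494 -0.0045  0.0135]
capA top 125 [ 0.4593 -0.138   0.041 ] [ 0.4958 -0.1059  0.0491] mid [ 0.4776 -0.1219  0.045 ]
blkL top 1414 [ 0.5513 -0.2165  0.022 ] [ 0.6781 -0.1065  0.03  ] mid [ 0.6147 -0.1615  0.026 ]
blkR top 1473 [0.5758 0.1201 0.022 ] [0.6922 0.2131 0.0299] mid [0.634  0.1666 0.026 ]
bott neck 51 [0.435  0.2044 0.0664] [0.4569 0.2324 0.0798] mid [0.4459 0.2184 0.0731]
```

View pics/crop1.png

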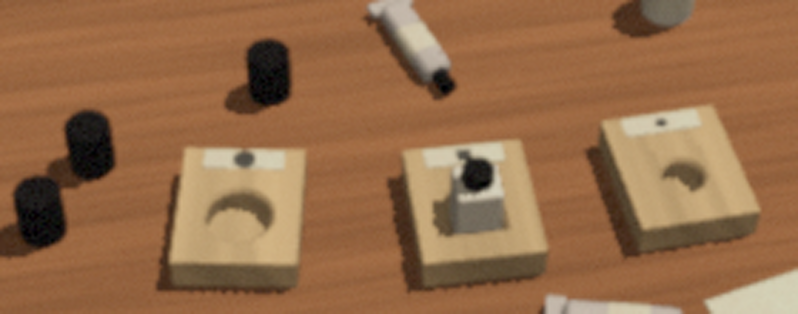

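View pics/crop2.png

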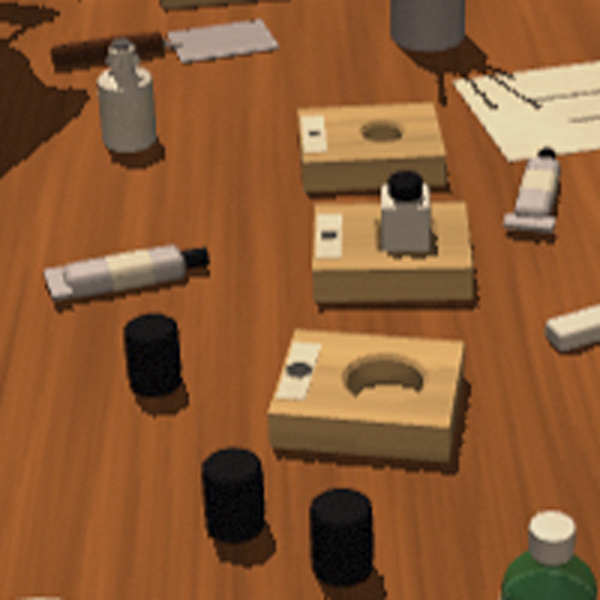

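Cap: the one at (264,225) is nearest the base (range 0.49 m against about 0.6 m). The block at (254,277) has the large disc card and large pocket. Next I'll fit the exact positions.

```bash
python3 - <<'E'
from h import *
from scipy.optimize import least_squares
D={n:np.load(n+"0.npz") for n in("scene","side")}
W={n:cloud(n,D[n]["d"]) for n in D}
def fit(n,c,r,z0,z1,rad=.04):
    w=W[n]; a=w.reshape(-1,3); m=(a[:,2]>z0)&(a[:,2]<z1)&(np.hypot(a[:,0]-c[0],a[:,1]-c[1])<rad); a=a[m]
    s=least_squares(lambda q:np.hypot(a[:,0]-q[0],a[:,1]-q[1])-r,c,loss='soft_l1',f_scale=.001)
    print(n,len(a),np.round(s.x,4),'res',np.round(np.median(abs(s.fun)),4),'top',np.round(np.percentile(a[:,2],98),4)); return s.x
for n in D:
    print('bottle');fit(n,[.445,.22],.022,.01,.05);fit(n,[.445,.22],.010,.066,.08,.03)
    print('cap');fit(n,[.477,-.123],.017,.008,.04,.03)
    a=W[n].reshape(-1,3)
    m=(abs(a[:,2]-.044)<.003)&(np.hypot(a[:,0]-.477,a[:,1]+.123)<.03);print('captop',a[m].mean(0).round(4))
    for nm,c in(('L',(.61,-.16)),('R',(.63,.165)),('M',(.63,.005))):
        m=(abs(a[:,2]-.026)<.004)&(abs(a[:,0]-c[0])<.09)&(abs(a[:,1]-c[1])<.075);b=a[m]
        print(nm,len(b),cv2.minAreaRect((b[:,:2]*1000).astype(np.float32)), 'z',np.median(b[:,2]).round(4))
E
```

```text
bottle
scene 247 [0.4399 0.2185] res 0.0014 top 0.0493
scene 51 [0.4403 0.2185] res 0.0012 top 0.0796
cap
scene 155 [ 0.4761 -0.1215] res 0.0012 top 0.0394
captop [ 0.4784 -0.1216  0.0436]
L 1414 ((612.7688598632812, -161.88839721679688), (90.5795669555664, 115.58699798583984), 78.353271484375) z 0.0261
R 1473 ((633.4710693359375, 166.1607666015625), (116.93119049072266, 92.02696990966797), 1.0913879871368408) z 0.026
M 1289 ((639.0833740234375, 7.293857574462891), (90.26644134521484, 114.7375259399414), 87.20655059814453) z 0.0263
bottle
side 274 [0.4384 0.218 ] res 0.0014 top 0.049
side 58 [0.4387 0.2165] res 0.0015 top 0.0799
cap
side 251 [ 0.4755 -0.1216] res 0.0009 top 0.0386
captop [ 0.4758 -0.1248  0.0435]
L 1483 ((611.41748046875, -162.69583129882812), (96.042724609375, 111.2428970336914), 77.68841552734375) z 0.0258
R 834 ((631.814697265625, 164.97250366210938), (110.15587615966797, 101.97554016113281), 0.7256811261177063) z 0.0258
M 990 ((637.8839111328125, 6.899059295654297), (96.51107025146484, 110.91670989990234), 86.05105590820312) z 0.0259
```

```bash
python3 -m crank '[[[1.7,-3,0],[0,0,0.033]],[[1.7,-3,0],[0,0,0.033]],[[1.7,-3,0],[0,0,0.033]],[[1.7,-3,0],[0,0,0.033]],[[1.7,-3,0],[0,0,0.033]],[[1.7,-3,0],[0,0,0.033]],[[1.7,-3,0],[0,0,0.033]],[[1.7,-3,0],[0,0,0.033]],[[1.7,-3,0],[0,0,0.033]],[[1.7,-3,0],[0,0,0.033]]]' 1
```

```text
clock: 0.98
eef_pos: [0.4057, 0.2684, 0.2172]
tool_rot: [0.016, 1.0, -0.002, -0.002]
contact_force: [0.7, 0.2, 0.1]
opening: 0.0868
```

```bash
python3 -m crank '[[[1.7,-2.6,-2],[0,0,0.033]],[[1.7,-2.4,-3],[0.003,0.003,0]],[[0,0,-3],[0,0,0]],[[0,0,0],[0,0,0]]]' 1
python3 - <<'E'
from h import *
for n in ["wrist","scene"]:
    p,d=bot.camera(n); cv2.imwrite(f"pics/{n}1.png",p[:,:,::-1])
print(bot.get_obs()["eef_pos"],bot.get_obs()["tool_rot"])
E
```

```text
clock: 1.32
eef_pos: [0.4454, 0.2099, 0.1377]
tool_rot: [0.002, 1.0, -0.0, 0.0]
contact_force: [-1.5, -0.4, -1.2]
opening: 0.0869
[0.44792572 0.21183548 0.14278889] [5.50663787e-04 9.99993450e-01 4.79027197e-04 3.54513916e-03]
```

View pics/wrist1.png

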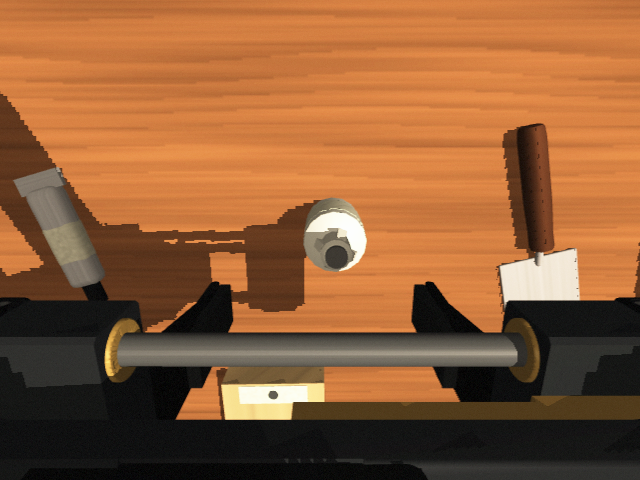

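Wrist view: the bottle is at (335,240), roughly between the fingers (gap centre about 323). I'll fit its position from the wrist depth now that the arm has settled.

```bash
cat >> h.py <<'E'
from scipy.optimize import least_squares
def fitc(w,c,r,z0,z1,rad=.04):
    a=w.reshape(-1,3); m=(a[:,2]>z0)&(a[:,2]<z1)&(np.hypot(a[:,0]-c[0],a[:,1]-c[1])<rad); a=a[m]
    s=least_squares(lambda q:np.hypot(a[:,0]-q[0],a[:,1]-q[1])-r,c,loss='soft_l1',f_scale=.001)
    return np.round(s.x,4),len(a),np.median(abs(s.fun)).round(4),np.percentile(a[:,2],[2,50,98]).round(4)
E
python3 - <<'E'
from h import *
o=bot.get_obs(); P=bot.camera_params("wrist")
p,d=bot.camera("wrist"); w=cloud("wrist",d,P)
print(o["eef_pos"],o["tool_rot"],o["clock"])
a=w.reshape(-1,3)
print(fitc(w,[.439,.218],.022,.01,.05,.035))
for z0,z1,r in((.08,.092,.02),(.05,.058,.035),(.066,.08,.02)):
    m=(a[:,2]>z0)&(a[:,2]<z1)&(np.hypot(a[:,0]-.439,a[:,1]-.218)<r)
    print(m.sum(),a[m].mean(0).round(4),a[m].min(0).round(4),a[m].max(0).round(4))
o=bot.get_obs();print(o["eef_pos"],o["tool_rot"])
E
```

```text
[0.44792572 0.21183548 0.14278889] [5.50663787e-04 9.99993450e-01 4.79027197e-04 3.54513916e-03] 1.4167
(array([0.4389, 0.2187]), 489, np.float64(0.0001), array([0.0117, 0.0343, 0.0492]))
752 [0.4374 0.2186 0.0858] [0.429  0.2086 0.0801] [0.4491 0.2283 0.0898]
772 [0.4331 0.2184 0.0564] [0.417 0.197 0.05 ] [0.4603 0.2399 0.058 ]
335 [0.4329 0.2181 0.0743] [0.4252 0.2045 0.066 ] [0.4529 0.233  0.0799]
[0.44872971 0.21278972 0.14425088] [1.42764585e-05 9.99987705e-01 9.77007611e-04 4.86157906e-03]
```

```bash
python3 -m crank '[[[-0.9,0.6,-1.5],[-0.002,0.01,0]],[[0,0,-2.5],[0,0,0]],[[0,0,-2.5],[0,0,0]],[[0,0,-2],[0,0,0]],[[0,0,0],[0,0,0]],[[0,0,0],[0,0,0]]]' 1
```

```text
clock: 1.97
eef_pos: [0.4416, 0.2289, 0.0654]
tool_rot: [-0.005, 1.0, 0.004, 0.007]
contact_force: [-0.2, -0.2, 0.9]
opening: 0.0868
```

```bash
python3 -m crank '[[[-0.25,-1,0],[-0.008,0.014,-0.01]],[[0,0,0],[0,0,0]],[[0,0,0],[0,0,0]],[[0,0,0],[0,0,0]]]' 1;python3 -c "
from workcell import bot;o=bot.get_obs();print(o['qd'].round(4),o['eef_pos'].round(4),o['tool_rot'].round(4))"
```

```text
clock: 2.3
eef_pos: [0.4406, 0.2207, 0.0703]
tool_rot: [-0.001, 1.0, 0.0, 0.002]
contact_force: [-0.1, -0.8, -0.8]
opening: 0.0868
[-0.0009 -0.0183 -0.0145  0.0025  0.007   0.0026] [0.4406 0.2207 0.0703] [-6.0e-04  1.0e+00  1.0e-04  2.5e-03]
```

```bash
python3 -m crank '[[[-0.15,-0.2,-1.2],[0,0.005,0]],[[0,0,-1.2],[0,0,0]],[[0,0,-1],[0,0,0]],[[0,0,-0.8],[0,0,0]],[[0,0,-0.2],[0,0,0]]]' 1;python3 -c "
from workcell import bot;o=bot.get_obs();print(o['qd'].round(4),o['eef_pos'].round(4),o['tool_rot'].round(4))"
```

```text
clock: 2.72
eef_pos: [0.442, 0.2188, 0.0263]
tool_rot: [-0.0, 1.0, 0.001, 0.003]
contact_force: [-0.1, -0.3, -0.6]
opening: 0.0873
[-0.0025  0.05    0.006   0.0001 -0.0512 -0.0013] [0.442  0.2188 0.0263] [-0.      1.      0.0013  0.0033]
```

```bash
python3 -m crank '[[[-0.3,-0.05,-0.1],[0,0.006,0]],[[-0.05,0,-0.1],[0,0,0]],[[0,0,0],[0,0,0]]]' 1; python3 -m crank '[[[0,0,0],[0,0,0]],[[0,0,0],[0,0,0]],[[0,0,0],[0,0,0]],[[0,0,0],[0,0,0]],[[0,0,0],[0,0,0]],[[0,0,0],[0,0,0]]]' 0
```

```text
clock: 2.97
eef_pos: [0.4369, 0.2177, 0.0224]
tool_rot: [0.0, 1.0, 0.001, -0.002]
contact_force: [1.0, 0.2, -0.5]
opening: 0.0873
clock: 3.47
eef_pos: [0.4383, 0.2183, 0.024]
tool_rot: [0.0, 1.0, 0.001, -0.0]
contact_force: [-0.4, -0.5, -0.2]
opening: 0.0547
```

```bash
python3 -m crank '[[[0,0,0],[0,0,0]],[[0,0,0],[0,0,0]],[[0,0,0],[0,0,0]],[[0,0,0],[0,0,0]],[[0,0,0],[0,0,0]]]' 0
```

```text
clock: 3.88
eef_pos: [0.4384, 0.2184, 0.0243]
tool_rot: [-0.0, 1.0, 0.001, 0.0]
contact_force: [-0.1, 0.6, -0.2]
opening: 0.0433
```

```bash
python3 -m crank '[[[0,0,1],[0,0,0]],[[0,0,2],[0,0,0]],[[0,0,3],[0,0,0]],[[0,0,3],[0,0,0]],[[0,0,3],[0,0,0]],[[0,0,1.5],[0,0,0]],[[0,0,0.5],[0,0,0]],[[0,0,0],[0,0,0]]]'
```

```text
clock: 4.55
eef_pos: [0.4309, 0.216, 0.1687]
tool_rot: [0.0, 1.0, -0.001, -0.006]
contact_force: [0.7, 0.9, -3.8]
opening: 0.0438
```

```bash
python3 - <<'E'
from h import *
o=bot.get_obs(); P=bot.camera_params("wrist")
p,d=bot.camera("wrist"); w=cloud("wrist",d,P)
cv2.imwrite("pics/wrist2.png",p[:,:,::-1])
t=o["eef_pos"];print(t,o["tool_rot"],o["opening"],o["contact_force"])
a=w.reshape(-1,3); r=np.hypot(a[:,0]-t[0],a[:,1]-t[1])
m=(r<.035)&(a[:,2]>t[2]-.03)
print(np.histogram(a[m,2]-t[2],bins=12))
E
```

```text
[0.43089595 0.21598811 0.16865134] [ 3.08889489e-05  9.99980787e-01 -5.50074033e-04 -6.17423026e-03] 0.04382286870720354 [ 0.6504598   0.87790855 -3.78763366]
(array([  469,   622,  1289,  1696,  4089,  1876,  1634,  2266,   827,
        5265,  7232, 13546]), array([-0.02229953, -0.01060073,  0.00109807,  0.01279686,  0.02449566,
        0.03619445,  0.04789325,  0.05959205,  0.07129084,  0.08298964,
        0.09468843,  0.10638723,  0.11808603]))
```

View pics/wrist2.png

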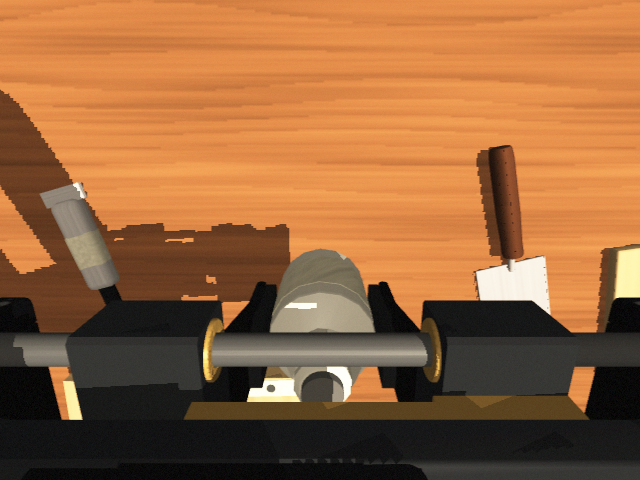

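The bottle is held between the pads at (322,320), upright in the hand. Next I'll carry it high past the large block so the wrist camera sits above the pocket.

```bash
python3 -m crank '[[[1,-1.5,0],[0,-0.006,0]],[[2,-3,0],[0,0,0]],[[2,-3,0],[0,0,0]],[[2.2,-3.2,0],[0,0,0]],[[2.2,-3.2,0],[0,0,0]],[[2.2,-3.2,0],[0,0,0]],[[2.2,-3.2,0],[0,0,0]],[[2.2,-3.2,0],[0,0,0]],[[2.2,-3.2,0],[0,0,0]],[[2.2,-3.2,0],[0,0,0]],[[2.2,-3,0],[0,0,0]],[[1.8,-2,0],[0,0,0]],[[1,-1,0],[0,0,0]],[[0,0,0],[0,0,0]]]'
```

```text
clock: 5.77
eef_pos: [0.6738, -0.1607, 0.133]
tool_rot: [-0.002, 1.0, 0.004, -0.027]
contact_force: [-1.3, 0.8, -3.0]
opening: 0.0432
```

```bash
python3 -m crank '[[[0.5,0,1.5],[-0.004,-0.027,0]],[[0.5,0,1],[-0.004,-0.027,-0.004]],[[0,0,0],[0,0,0]],[[0,0,0],[0,0,0]]]'
python3 - <<'E'
from h import *
o=bot.get_obs(); P=bot.camera_params("wrist")
p,d=bot.camera("wrist"); 
cv2.imwrite("pics/wrist3.png",p[:,:,::-1]); np.savez("w3.npz",p=p,d=d,**{k:np.array(P[k]) for k in P})
t=o["eef_pos"];print(t,o["tool_rot"],o["opening"],o["qd"].round(3))
print(proj("wrist",[.622,-.164,.026],P))
E
```

```text
clock: 6.1
eef_pos: [0.6801, -0.158, 0.1528]
tool_rot: [0.0, 1.0, 0.002, -0.003]
contact_force: [-0.8, -0.7, -3.2]
opening: 0.0435
[ 0.68010178 -0.15799376  0.15277575] [ 2.10722566e-04  9.99993338e-01  1.85705046e-03 -3.13558665e-03] 0.04347113242379867 [ 0.015 -0.041  0.018  0.009 -0.006  0.006]
[312.72693893 161.45081465]
```

View pics/wrist3.png

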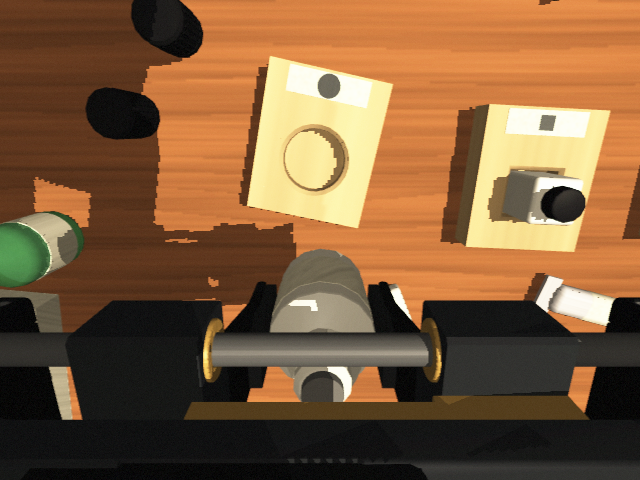

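```bash
python3 - <<'E'
from h import *
Z=np.load("w3.npz"); P={k:Z[k] for k in("intrinsics","R","t")}
w=cloud("wrist",Z["d"],P)
a=w[110:200,270:370].reshape(-1,3); print('top z',np.median(a[(a[:,2]>.02)][:,2]), 'floor',np.percentile(a[:,2],[1,5]))
zt=np.median(a[(a[:,2]>.022)][:,2])
top=(abs(w[...,2]-zt)<.0012).astype(np.uint8)
cs,h=cv2.findContours(top[40:240,230:410],cv2.RETR_CCOMP,cv2.CHAIN_APPROX_NONE)
def ray(u,v,z):
    R=P["R"];C=-R.T@P["t"];K=P["intrinsics"]
    d=np.stack([(u-K[0,2])/K[0,0],(v-K[1,2])/K[1,1],np.ones_like(u)],-1)@R
    return C+d*((z-C[2])/d[:,2])[:,None]
for c,hh in zip(cs,h[0]):
    if len(c)>60:
        q=c[:,0].astype(float)+[230,40]; X=ray(q[:,0],q[:,1],zt)[:,:2]
        s=least_squares(lambda s:np.hypot(X[:,0]-s[0],X[:,1]-s[1])-s[2],[*X.mean(0),.025],loss='soft_l1',f_scale=.001)
        print('hole' if hh[3]>=0 else 'outer',len(c),s.x.round(4),np.median(abs(s.fun)).round(4),cv2.minAreaRect((X*1000).astype(np.float32)))
E
```

```text
top z 0.026385591365896258 floor [0.00681432 0.00771075]
outer 541 [ 0.6112 -0.1612  0.0566] 0.0059 ((611.3934936523438, -161.4723358154297), (90.02787780761719, 110.0420913696289), 78.05449676513672)
hole 259 [ 0.6212 -0.1636  0.0258] 0.0004 ((621.2080078125, -163.78060913085938), (52.919925689697266, 52.1446533203125), 46.3573112487793)
```

```bash
python3 -m crank '[[[-2,-0.2,0],[-0.003,-0.006,0]],[[-2,-0.2,0],[0,0,0]],[[-1.6,-0.15,0],[0,0,0]],[[0,0,0],[0,0,0]],[[0,0,0],[0,0,0]],[[0,0,0],[0,0,0]]]'; python3 -c "
from workcell import bot;o=bot.get_obs();print(o['qd'].round(4),o['eef_pos'].round(4),o['tool_rot'].round(4))"
```

```text
clock: 6.65
eef_pos: [0.6219, -0.1577, 0.1553]
tool_rot: [-0.003, 1.0, 0.0, 0.002]
contact_force: [0.6, 0.1, -3.4]
opening: 0.0435
[ 0.0105 -0.0126  0.0014  0.0039 -0.0064  0.0026] [ 0.6219 -0.1577  0.1553] [-3.3e-03  1.0e+00  1.0e-04  1.7e-03]
```

```bash
python3 -m crank '[[[-0.1,-0.6,-1.5],[0,0.003,-0.006]],[[0,0,-2],[0,0,0]],[[0,0,-2],[0,0,0]],[[0,0,-1.5],[0,0,0]],[[0,0,-0.5],[0,0,0]],[[0,0,0],[0,0,0]],[[0,0,0],[0,0,0]]]'; python3 -c "
from workcell import bot;o=bot.get_obs();print(o['qd'].round(4),o['eef_pos'].round(4),o['tool_rot'].round(4))"
```

```text
clock: 7.23
eef_pos: [0.6246, -0.1645, 0.0747]
tool_rot: [-0.001, 1.0, -0.001, 0.002]
contact_force: [-0.1, 0.7, -3.0]
opening: 0.0433
[ 0.0003  0.0236 -0.0045 -0.0007 -0.0043  0.0009] [ 0.6246 -0.1645  0.0747] [-9.0e-04  1.0e+00 -9.0e-04  2.3e-03]
```

```bash
python3 -m crank '[[[-0.35,0.1,-0.5],[0.002,0.005,0]],[[0,0,-0.7],[0,0,0]],[[0,0,-0.4],[0,0,0]],[[0,0,0],[0,0,0]],[[0,0,0],[0,0,0]]]'; python3 -c "
from workcell import bot;o=bot.get_obs();print(o['qd'].round(4),o['eef_pos'].round(4),o['tool_rot'].round(4))"
```

```text
clock: 7.65
eef_pos: [0.623, -0.1644, 0.0598]
tool_rot: [-0.001, 1.0, -0.001, 0.002]
contact_force: [-0.4, 0.2, -3.8]
opening: 0.0432
[ 0.0016  0.0014  0.0006  0.0007 -0.005   0.0009] [ 0.623  -0.1644  0.0598] [-9.0e-04  1.0e+00 -7.0e-04  1.7e-03]
```

```bash
python3 -m crank '[[[-0.25,0.1,-0.3],[0.001,0.003,0]],[[0,0,-0.3],[0,0,0]],[[0,0,0],[0,0,0]],[[0,0,0],[0,0,0]]]'; python3 - <<'E'
from h import *
o=bot.get_obs(); P=bot.camera_params("wrist"); print(o['eef_pos'].round(4),o['tool_rot'].round(4))
for n in("scene","side","wrist"):
    p,d=bot.camera(n); cv2.imwrite(f"pics/{n}4.png",p[:,:,::-1])
    w=cloud(n,d,P if n=="wrist" else None)
    try: print(n,'body',fitc(w,[.621,-.164],.022,.035,.05,.04),'neck',fitc(w,[.621,-.164],.010,.103,.12,.02))
    except Exception as e: print(e)
E
```

```text
clock: 7.98
eef_pos: [0.6211, -0.1636, 0.0546]
tool_rot: [-0.001, 1.0, -0.001, 0.001]
contact_force: [0.3, -0.1, -3.1]
opening: 0.0428
[ 0.6211 -0.1636  0.0546] [-9.0e-04  1.0e+00 -6.0e-04  1.1e-03]
scene body (array([ 0.6221, -0.1641]), 93, np.float64(0.0009), array([0.0355, 0.0425, 0.0498])) neck (array([ 0.6239, -0.165 ]), 61, np.float64(0.0022), array([0.1032, 0.109 , 0.1197]))
index -1 is out of bounds for axis 0 with size 0
wrist body (array([ 0.6217, -0.1635]), 655, np.float64(0.0002), array([0.0353, 0.0421, 0.0499])) neck (array([ 0.6257, -0.163 ]), 2082, np.float64(0.0017), array([0.1051, 0.1162, 0.119 ]))
  return _methods._mean(a, axis=axis, dtype=dtype,
  ret = ret.dtype.type(ret / rcount)
```

```bash
python3 - <<'E'
import cv2,numpy as np
a=cv2.imread("pics/scene4.png")[180:330,190:330];b=cv2.imread("pics/side4.png")[200:350,260:400]
cv2.imwrite("pics/c4.png",cv2.resize(np.hstack([a,b]),None,fx=2.8,fy=2.8))
E
```

```text
(no output)
```

View pics/c4.png

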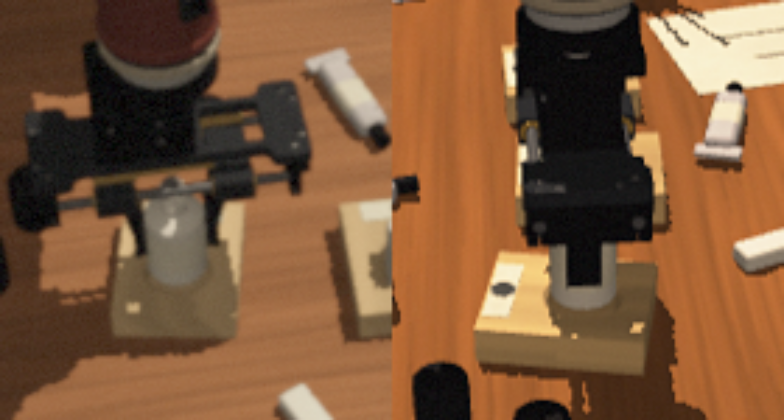

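The crop shows the bottle at (175,240) left and (585,270) right, upright and directly over the pocket. Now I'll insert it.

```bash
python3 -m crank '[[[0,0,-0.3],[0,0.002,0]],[[0,0,-0.4],[0,0,0]],[[0,0,-0.4],[0,0,0]],[[0,0,-0.3],[0,0,0]],[[0,0,0],[0,0,0]]]'; python3 -c "
from workcell import bot;o=bot.get_obs();print(o['qd'].round(4),o['eef_pos'].round(4),o['tool_rot'].round(4),o['contact_force'],o['moment'])"
```

```text
clock: 8.55
eef_pos: [0.6215, -0.1638, 0.0396]
tool_rot: [-0.001, 1.0, -0.001, 0.0]
contact_force: [-0.0, 0.1, -3.0]
opening: 0.0435
[0.0007 0.0032 0.0004 0.0017 0.0026 0.0006] [ 0.6215 -0.1638  0.0396] [-9.e-04  1.e+00 -7.e-04  4.e-04] [-0.01791515  0.09846528 -3.02298262] [0.05759006 0.03927121 0.01760646]
```

Free of contact, 15 mm in. I'll go on to the floor.

```bash
python3 -m crank '[[[0,0,-0.3],[0,0,0]],[[0,0,-0.3],[0,0,0]],[[0,0,-0.2],[0,0,0]],[[0,0,-0.1],[0,0,0]]]'; python3 -c "
from workcell import bot;o=bot.get_obs();print(o['qd'].round(4),o['eef_pos'].round(4),o['tool_rot'].round(4),o['contact_force'],o['moment'])"
```

```text
clock: 8.88
eef_pos: [0.6218, -0.1638, 0.0323]
tool_rot: [-0.001, 1.0, -0.001, 0.0]
contact_force: [-4.9, 0.5, 6.0]
opening: 0.0433
[-0.0004  0.0037 -0.0038 -0.002   0.0055 -0.0016] [ 0.6218 -0.1638  0.0323] [-1.e-03  1.e+00 -7.e-04  3.e-04] [-4.93110083  0.45467412  6.04161105] [0.39872455 0.84510032 0.0506396 ]
```

On the floor: 6 N up, TCP at 0.0323 as expected. Letting go.

```bash
python3 -m crank '[[[0,0,0],[0,0,0]],[[0,0,0],[0,0,0]],[[0,0,0],[0,0,0]],[[0,0,0],[0,0,0]],[[0,0,0],[0,0,0]],[[0,0,0],[0,0,0]]]' 1; python3 -m crank '[[[0,0,1],[0,0,0]],[[0,0,2],[0,0,0]],[[0,0,3],[0,0,0]],[[0,0,3],[0,0,0]],[[1,0,3],[0,0,0]],[[3,0,0],[0,0,0]],[[3,0,0],[0,0,0]],[[1.5,0,0],[0,0,0]],[[0,0,0],[0,0,0]],[[0,0,0],[0,0,0]]]'
```

```text
clock: 9.38
eef_pos: [0.6244, -0.1649, 0.0349]
tool_rot: [-0.001, 1.0, -0.002, 0.003]
contact_force: [0.1, 0.3, -0.1]
opening: 0.0754
clock: 10.22
eef_pos: [0.7105, -0.1642, 0.1687]
tool_rot: [-0.001, 1.0, -0.002, 0.004]
contact_force: [-0.2, 0.4, -0.0]
opening: 0.0871
```

```bash
python3 - <<'E'
from h import *
o=bot.get_obs(); P=bot.camera_params("wrist"); print(o['eef_pos'].round(4),o['tool_rot'].round(4),o['qd'].round(3))
for n in("wrist","scene","side"):
    p,d=bot.camera(n); cv2.imwrite(f"pics/{n}5.png",p[:,:,::-1]); np.savez(f"{n}5.npz",p=p,d=d,**{k:np.array(v) for k,v in (P if n=="wrist" else bot.camera_params(n)).items()})
    w=cloud(n,d,P if n=="wrist" else None)
    try: print(n,'body',fitc(w,[.621,-.164],.022,.032,.06,.03),'neck',fitc(w,[.621,-.164],.010,.08,.088,.018),'top',fitc(w,[.621,-.164],.010,.09,.1,.018))
    except Exception as e: print(e)
E
```

```text
[ 0.7105 -0.1642  0.1687] [-6.0e-04  1.0e+00 -2.1e-03  4.3e-03] [ 0.004  0.013 -0.026  0.002  0.005  0.002]
index -1 is out of bounds for axis 0 with size 0
scene body (array([ 0.6232, -0.1641]), 189, np.float64(0.0008), array([0.0334, 0.0474, 0.0593])) neck (array([ 0.6236, -0.1639]), 44, np.float64(0.0011), array([0.0802, 0.0841, 0.0875])) top (array([ 0.621 , -0.1672]), 54, np.float64(0.0021), array([0.0905, 0.0942, 0.0995]))
side body (array([ 0.6227, -0.1641]), 304, np.float64(0.0008), array([0.033 , 0.0463, 0.0596])) neck (array([ 0.6226, -0.1655]), 54, np.float64(0.0012), array([0.0803, 0.0835, 0.0878])) top (array([ 0.6222, -0.1614]), 59, np.float64(0.0019), array([0.0901, 0.0939, 0.0969]))
  return _methods._mean(a, axis=axis, dtype=dtype,
  ret = ret.dtype.type(ret / rcount)
```

View pics/wrist5.png

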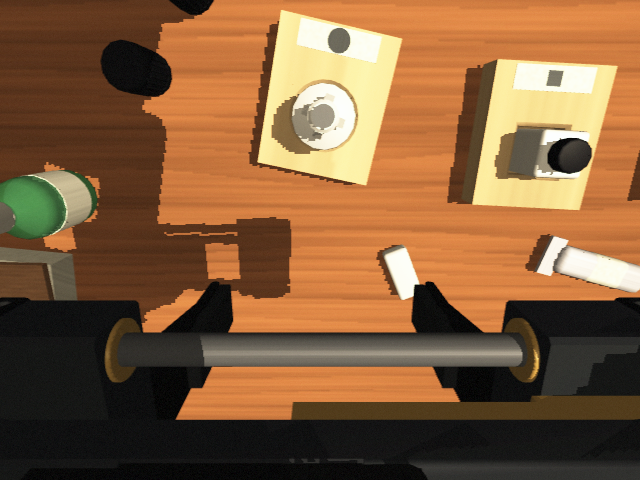

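The wrist view shows the bottle seated in the pocket at (323,116), with the seal facing the camera at (322,117). I'll measure the mouth axis.

```bash
python3 - <<'E'
from h import *
Z=np.load("wrist5.npz"); P={k:Z[k] for k in("intrinsics","R","t")}
w=cloud("wrist",Z["d"],P)
sub=w[75:160,280:370]; a=sub.reshape(-1,3)
print(np.histogram(a[:,2],bins=np.arange(0,.11,.004)))
for z0,z1 in((.094,.099),(.0915,.0935),(.060,.068),(.045,.0655),(.0765,.0795)):
    m=(a[:,2]>z0)&(a[:,2]<z1)
    if m.sum()>8:
        b=a[m]; c,r=cv2.minEnclosingCircle((b[:,:2]*1000).astype(np.float32)); print(z0,m.sum(),b.mean(0).round(4),np.round(c,1),round(r,1),np.median(b[:,2]).round(4))
p=Z["p"][60:180,260:390,::-1]; cv2.imwrite("pics/c5.png",cv2.resize(p,None,fx=5,fy=5,interpolation=cv2.INTER_CUBIC))
E
```

```text
(array([   0,    0,    0,    0,    0,   38, 4164,  105,    0,    0,    0,
          0,    0,    0,    0,  124, 1432,  662,    1,   38,  100,  109,
        250,  388,  209,    0,    0]), array([0.   , 0.004, 0.008, 0.012, 0.016, 0.02 , 0.024, 0.028, 0.032,
       0.036, 0.04 , 0.044, 0.048, 0.052, 0.056, 0.06 , 0.064, 0.068,
       0.072, 0.076, 0.08 , 0.084, 0.088, 0.092, 0.096, 0.1  , 0.104,
       0.108]))
0.094 441 [ 0.6222 -0.1637  0.096 ] [ 622.1 -163.6] 7.1 0.0959
0.0915 228 [ 0.622  -0.1634  0.0923] [ 622.2 -163.7] 9.8 0.0922
0.06 1556 [ 0.6218 -0.1637  0.0659] [ 622.1 -163.6] 22.0 0.066
0.045 544 [ 0.6218 -0.1642  0.0645] [ 622.1 -163.6] 22.0 0.0647
0.0765 27 [ 0.622  -0.1634  0.0787] [ 622.2 -163.7] 14.3 0.0787
```

View pics/c5.png

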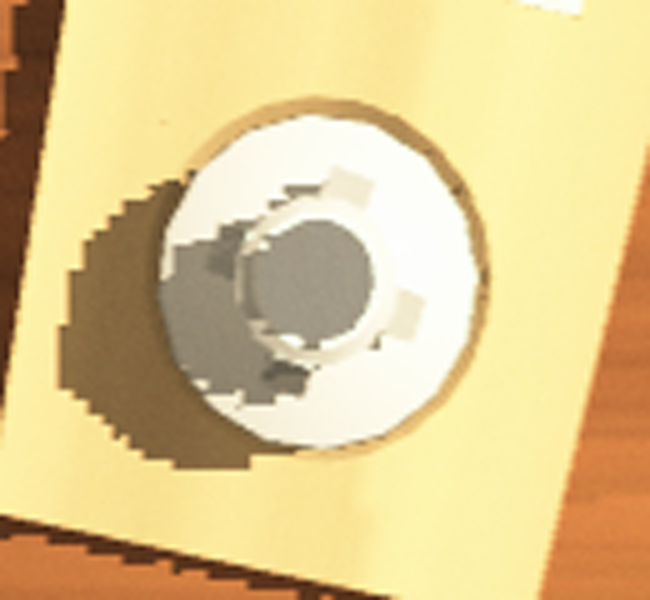

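```bash
python3 -m crank '[[[-2,0.6,0],[0.004,0.008,0]],[[-3.5,0.9,0],[0,0,0]],[[-3.5,0.9,0],[0,0,0]],[[-3.5,0.9,0],[0,0,0]],[[-2.5,0.7,0],[0,0,0]],[[-1.5,0.2,0],[0,0,0]],[[0,0,0],[0,0,0]],[[0,0,0],[0,0,0]]]'
python3 - <<'E'
from h import *
o=bot.get_obs(); P=bot.camera_params("wrist"); print(o['eef_pos'].round(4),o['tool_rot'].round(4),o['qd'].round(3))
p,d=bot.camera("wrist"); cv2.imwrite("pics/wrist6.png",p[:,:,::-1])
w=cloud("wrist",d,P);a=w.reshape(-1,3)
m=(abs(a[:,2]-.044)<.002)&(np.hypot(a[:,0]-.476,a[:,1]+.122)<.03);b=a[m]
print(m.sum(),b.mean(0).round(4),cv2.minEnclosingCircle((b[:,:2]*1000).astype(np.float32)),fitc(w,[.476,-.122],.017,.005,.038,.03))
E
```

```text
clock: 11.03
eef_pos: [0.5264, -0.1194, 0.1616]
tool_rot: [0.001, 1.0, 0.002, -0.006]
contact_force: [0.6, 0.1, 0.7]
opening: 0.0867
[ 0.5264 -0.1194  0.1616] [ 0.0013  1.      0.0018 -0.006 ] [-0.007 -0.043  0.05  -0.005  0.008 -0.003]
1553 [ 0.475  -0.1213  0.0443] ((475.3039245605469, -121.23709106445312), 17.049875259399414) (array([ 0.4755, -0.1213]), 48, np.float64(0.0003), array([0.0063, 0.0148, 0.0373]))
```

View pics/wrist6.png

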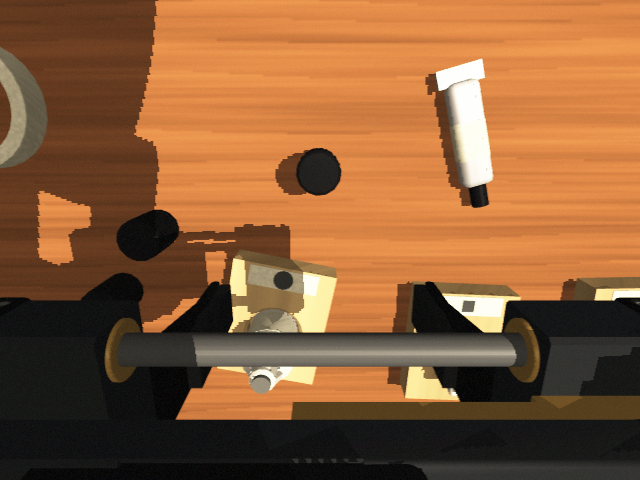

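Cap top at pixel (318,171), position (0.4753, -0.1213), standing alone. Moving over it.

```bash
python3 -m crank '[[[-2.5,-0.1,0],[-0.004,-0.012,0.003]],[[-2,-0.1,-1],[0,0,0]],[[-0.6,0,-2],[0,0,0]],[[0,0,-2.5],[0,0,0]],[[0,0,-2],[0,0,0]],[[0,0,-0.5],[0,0,0]],[[0,0,0],[0,0,0]],[[0,0,0],[0,0,0]]]'; python3 -c "
from workcell import bot;o=bot.get_obs();print(o['qd'].round(4),o['eef_pos'].round(4),o['tool_rot'].round(4))"
```

```text
clock: 11.75
eef_pos: [0.4811, -0.125, 0.0805]
tool_rot: [0.0, 1.0, -0.001, 0.003]
contact_force: [-0.0, 0.1, -0.6]
opening: 0.0871
[ 0.0006  0.0193 -0.0223  0.0009  0.0016  0.0013] [ 0.4811 -0.125   0.0805] [ 3.0e-04  1.0e+00 -1.3e-03  3.0e-03]
```

```bash
python3 -m crank '[[[-0.6,0.35,-1.5],[0.002,0.006,0]],[[0,0,-2],[0,0,0]],[[0,0,-1.5],[0,0,0]],[[0,0,-0.7],[0,0,0]],[[0,0,0],[0,0,0]],[[0,0,0],[0,0,0]]]'; python3 -c "
from workcell import bot;o=bot.get_obs();print(o['qd'].round(4),o['eef_pos'].round(4),o['tool_rot'].round(4))"
```

```text
clock: 12.25
eef_pos: [0.4795, -0.1227, 0.0248]
tool_rot: [0.0, 1.0, -0.002, 0.004]
contact_force: [-0.4, -0.8, 0.6]
opening: 0.0867
[ 0.0017  0.0083  0.0001 -0.0001 -0.0025  0.0014] [ 0.4795 -0.1227  0.0248] [ 0.      1.     -0.002   0.0039]
```

```bash
python3 -m crank '[[[-0.42,0.15,-0.6],[0.004,0.008,0]],[[-0.05,0,-0.6],[0,0,0]],[[-0.05,0,-0.3],[0,0,0]],[[0,0,-0.1],[0,0,0]],[[0,0,0],[0,0,0]],[[0,0,0],[0,0,0]]]'; python3 -c "
from workcell import bot;o=bot.get_obs();print(o['qd'].round(4),o['eef_pos'].round(4),o['tool_rot'].round(4))"
```

```text
clock: 12.75
eef_pos: [0.4759, -0.1218, 0.01]
tool_rot: [-0.0, 1.0, -0.001, 0.002]
contact_force: [-0.2, 0.3, -0.7]
opening: 0.0869
[ 0.0004 -0.0022  0.0016  0.0006 -0.     -0.0004] [ 0.4759 -0.1218  0.01  ] [-1.0e-04  1.0e+00 -8.0e-04  1.7e-03]
```

```bash
python3 -m crank '[[[-0.06,0.05,-0.25],[0.002,0.003,0]],[[0,0,0],[0,0,0]],[[0,0,0],[0,0,0]]]'; python3 -m crank '[[[0,0,0],[0,0,0]],[[0,0,0],[0,0,0]],[[0,0,0],[0,0,0]],[[0,0,0],[0,0,0]],[[0,0,0],[0,0,0]],[[0,0,0],[0,0,0]],[[0,0,0],[0,0,0]],[[0,0,0],[0,0,0]],[[0,0,0],[0,0,0]],[[0,0,0],[0,0,0]],[[0,0,0],[0,0,0]],[[0,0,0],[0,0,0]],[[0,0,0],[0,0,0]]]' 0;  python3 -c "
from workcell import bot;o=bot.get_obs();print(o['qd'].round(4),o['eef_pos'].round(4),o['tool_rot'].round(4))"
```

```text
clock: 13.0
eef_pos: [0.4758, -0.1215, 0.0079]
tool_rot: [-0.0, 1.0, 0.0, 0.001]
contact_force: [-0.6, 0.3, 0.3]
opening: 0.0868
clock: 14.08
eef_pos: [0.4762, -0.1216, 0.0083]
tool_rot: [-0.0, 1.0, -0.0, 0.001]
contact_force: [1.0, 0.3, -0.3]
opening: 0.0336
[-0.0006 -0.0006  0.0007 -0.001  -0.0003  0.0001] [ 0.4762 -0.1216  0.0083] [-1.e-04  1.e+00 -0.e+00  9.e-04]
```

```bash
python3 -m crank '[[[0,0,1],[0,0,0]],[[0,0,2.5],[0,0,0]],[[0,0,3],[0,0,0]],[[0,0,3],[0,0,0]],[[0,0,3],[0,0,0]],[[0.5,0,2],[0,0,0]],[[2,-0.6,1],[0,0,0]],[[3,-1,0],[0,0,0]],[[3,-1,0],[0,0,0]],[[3,-0.8,0],[0,0,0]],[[2,-0.6,0],[0,0,0]],[[0.5,0,0],[0,0,0]],[[0,0,0],[0,0,0]],[[0,0,0],[0,0,0]]]' ;  python3 -c "
from workcell import bot;o=bot.get_obs();print(o['qd'].round(4),o['eef_pos'].round(4),o['tool_rot'].round(4))"
```

```text
clock: 15.25
eef_pos: [0.6177, -0.1611, 0.1811]
tool_rot: [-0.0, 1.0, -0.0, 0.002]
contact_force: [-0.9, -0.6, -0.8]
opening: 0.0339
[0.0055 0.     0.0039 0.003  0.0104 0.0014] [ 0.6177 -0.1611  0.1811] [-2.0e-04  1.0e+00 -4.0e-04  1.9e-03]
```

```bash
python3 -m crank '[[[0.4,-0.25,-1],[0,0.004,0]],[[0,0,-2],[0,0,0]],[[0,0,-1.6],[0,0,0]],[[0,0,-0.6],[0,0,0]],[[0,0,0],[0,0,0]],[[0,0,0],[0,0,0]]]' ;  python3 - <<'E'
from h import *
o=bot.get_obs(); P=bot.camera_params("wrist"); t=o['eef_pos'];print(t.round(4),o['tool_rot'].round(4),o['qd'].round(3))
p,d=bot.camera("wrist"); cv2.imwrite("pics/wrist7.png",p[:,:,::-1])
w=cloud("wrist",d,P);a=w.reshape(-1,3)
print(fitc(w,[.621,-.1636],.017,t[2]-.006,t[2]+.033,.022))
for n in("scene","side"):
    p,d=bot.camera(n); cv2.imwrite(f"pics/{n}7.png",p[:,:,::-1])
    w=cloud(n,d); 
    try: print(n,'cap',fitc(w,t[:2],.017,t[2]-.006,t[2]+.0,.03),'bottle',fitc(w,[.622,-.1636],.022,.035,.06,.03))
    except Exception as e: print(e)
a=cv2.imread("pics/scene7.png")[180:330,190:330];b=cv2.imread("pics/side7.png")[200:350,260:400]
cv2.imwrite("pics/c7.png",cv2.resize(np.hstack([a,b]),None,fx=2.8,fy=2.8))
E
```

```text
clock: 15.75
eef_pos: [0.6165, -0.1619, 0.1264]
tool_rot: [-0.0, 1.0, -0.0, -0.002]
contact_force: [0.2, 0.2, 0.2]
opening: 0.0337
[ 0.6165 -0.1619  0.1264] [-4.e-04  1.e+00 -0.e+00 -2.e-03] [-0.    -0.003  0.022 -0.001 -0.    -0.001]
(array([ 0.6163, -0.1621]), 2037, np.float64(0.0003), array([0.1223, 0.1437, 0.1588]))
scene cap (array([ 0.6159, -0.1622]), 47, np.float64(0.001), array([0.1205, 0.1233, 0.1263])) bottle (array([ 0.6232, -0.1641]), 176, np.float64(0.0008), array([0.0356, 0.0476, 0.0597]))
side cap (array([ 0.6166, -0.1626]), 26, np.float64(0.0005), array([0.1206, 0.1222, 0.1262])) bottle (array([ 0.6227, -0.1644]), 276, np.float64(0.0008), array([0.0358, 0.0479, 0.0596]))
```

View pics/c7.png

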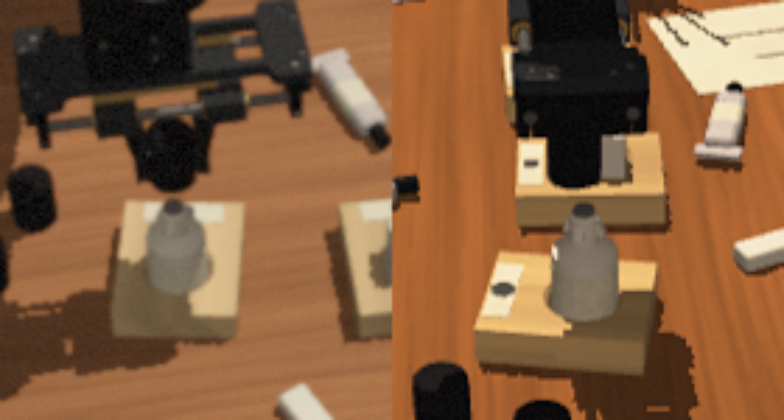

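View pics/wrist7.png

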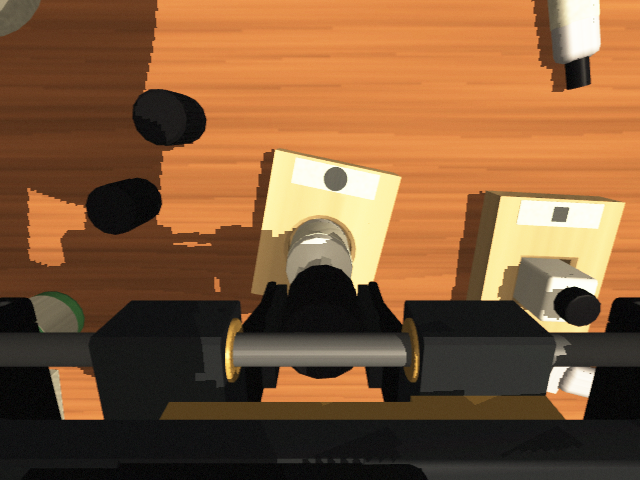

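The cap sits above the bottle in the pocket (side crop at (580,190) over (583,260)). The fit puts the cap axis within 0.5 mm of the TCP, so I need +6 mm in x and -1.6 mm in y.

```bash
python3 -m crank '[[[0.58,-0.16,-0.3],[0,-0.004,0]],[[0,0,-0.5],[0,0,0]],[[0,0,-0.3],[0,0,0]],[[0,0,0],[0,0,0]],[[0,0,0],[0,0,0]],[[0,0,0],[0,0,0]]]' ;  python3 -c "
from workcell import bot;o=bot.get_obs();print(o['qd'].round(4),o['eef_pos'].round(4),o['tool_rot'].round(4))"
```

```text
clock: 16.4
eef_pos: [0.6261, -0.165, 0.1188]
tool_rot: [-0.0, 1.0, -0.002, 0.004]
contact_force: [0.2, -0.2, 0.1]
opening: 0.0336
[ 0.0002  0.001  -0.0009  0.0011  0.0003 -0.001 ] [ 0.6261 -0.165   0.1188] [-4.0e-04  1.0e+00 -1.5e-03  3.9e-03]
```

```bash
python3 -m crank '[[[-0.35,0.15,-0.3],[0.003,0.008,0]],[[0,0,-0.3],[0,0,0]],[[0,0,0],[0,0,0]],[[0,0,0],[0,0,0]],[[0,0,0],[0,0,0]]]' ;  python3 -c "
from workcell import bot;o=bot.get_obs();print(o['qd'].round(4),o['eef_pos'].round(4),o['tool_rot'].round(4))"
```

```text
clock: 16.82
eef_pos: [0.622, -0.1632, 0.1121]
tool_rot: [-0.0, 1.0, 0.0, -0.001]
contact_force: [-0.0, 0.2, -0.1]
opening: 0.0338
[-0.0014  0.0013  0.0028 -0.0003 -0.0011 -0.0001] [ 0.622  -0.1632  0.1121] [-4.e-04  1.e+00  2.e-04 -7.e-04]
```

```bash
python3 -m crank '[[[0.02,-0.02,-0.3],[0,-0.001,0]],[[0,0,-0.3],[0,0,0]],[[0,0,-0.2],[0,0,0]],[[0,0,0],[0,0,0]],[[0,0,0],[0,0,0]]]' ;  python3 -c "
from workcell import bot;o=bot.get_obs();print(o['qd'].round(4),o['eef_pos'].round(4),o['tool_rot'].round(4),o['contact_force'])"
```

```text
clock: 17.23
eef_pos: [0.6223, -0.1634, 0.1033]
tool_rot: [-0.0, 1.0, 0.0, -0.0]
contact_force: [-0.1, 0.2, -0.2]
opening: 0.0331
[-0.0001  0.0052  0.0021  0.0003 -0.004  -0.0003] [ 0.6223 -0.1634  0.1033] [-4.e-04  1.e+00  2.e-04 -0.e+00] [-0.11320429  0.18311382 -0.17117798]
```

```bash
python3 -m crank '[[[0,0,-0.3],[0,0,0]],[[0,0,-0.3],[0,0,0]],[[0,0,-0.2],[0,0,0]],[[0,0,0],[0,0,0]],[[0,0,0],[0,0,0]]]' ;  python3 -c "
from workcell import bot;o=bot.get_obs();print(o['qd'].round(4),o['eef_pos'].round(4),o['tool_rot'].round(4),o['contact_force'],o['moment'])"
```

```text
clock: 17.65
eef_pos: [0.6223, -0.1634, 0.0943]
tool_rot: [-0.0, 1.0, 0.0, -0.0]
contact_force: [-0.1, 0.5, 0.2]
opening: 0.0335
[-0.0007  0.0069  0.0041 -0.0026 -0.0021 -0.0018] [ 0.6223 -0.1634  0.0943] [-5.e-04  1.e+00  2.e-04 -1.e-04] [-0.14964604  0.50308661  0.15123728] [-0.00497551  0.0445774   0.0258288 ]
```

The neck is inside the cap with no side force. Now pressing.

```bash
python3 -m crank '[[[0,0,-0.3],[0,0,0]],[[0,0,-0.3],[0,0,0]],[[0,0,-0.3],[0,0,0]]]' ;  python3 -c "
from workcell import bot;o=bot.get_obs();print(o['qd'].round(4),o['eef_pos'].round(4),o['tool_rot'].round(4),o['contact_force'],o['moment'])"
```

```text
clock: 17.9
eef_pos: [0.6239, -0.1642, 0.0873]
tool_rot: [-0.0, 1.0, -0.001, 0.002]
contact_force: [-2.0, 1.4, 8.7]
opening: 0.0335
[-0.001   0.0302  0.004  -0.001  -0.0574 -0.001 ] [ 0.6239 -0.1642  0.0873] [-5.0e-04  1.0e+00 -6.0e-04  1.8e-03] [-2.04022672  1.3837734   8.74357845] [ 0.22021597  0.44809364 -0.06328055]
```

```bash
python3 -m crank '[[[0,0,-0.4],[0,0,0]],[[0,0,-0.4],[0,0,0]]]' ;  python3 -c "
from workcell import bot;o=bot.get_obs();print(o['qd'].round(4),o['eef_pos'].round(4),o['tool_rot'].round(4),o['contact_force'],o['moment'])"
```

```text
clock: 18.07
eef_pos: [0.6251, -0.1646, 0.0815]
tool_rot: [-0.0, 1.0, -0.001, 0.003]
contact_force: [-2.5, 0.4, 6.5]
opening: 0.034
[ 0.0002  0.043   0.0132  0.0005 -0.0666 -0.0011] [ 0.6251 -0.1646  0.0815] [-5.0e-04  1.0e+00 -1.1e-03  3.1e-03] [-2.45683183  0.41247498  6.52380419] [0.2281598  0.42540508 0.03787135]
```

```bash
python3 -m crank '[[[-0.2,0.08,-0.4],[0.002,0.005,0]],[[-0.05,0,-0.4],[0,0,0]]]' ;  python3 -c "
from workcell import bot;o=bot.get_obs();print(o['qd'].round(4),o['eef_pos'].round(4),o['tool_rot'].round(4),o['contact_force'],o['moment'])"
```

```text
clock: 18.23
eef_pos: [0.626, -0.165, 0.0804]
tool_rot: [-0.001, 1.0, -0.002, 0.004]
contact_force: [-6.5, 3.9, 29.1]
opening: 0.034
[-0.0015 -0.0007 -0.0048  0.0021 -0.0551 -0.0055] [ 0.626  -0.165   0.0804] [-6.0e-04  1.0e+00 -1.5e-03  4.0e-03] [-6.54365985  3.88840328 29.1479702 ] [ 0.64175891  1.29661681 -0.01321736]
```

```bash
python3 -m crank '[[[-0.3,0.12,-0.25],[0.003,0.008,0]]]' ;  python3 -c "
from workcell import bot;o=bot.get_obs();print(o['qd'].round(4),o['eef_pos'].round(4),o['tool_rot'].round(4),o['contact_force'],o['moment'])"
```

```text
clock: 18.32
eef_pos: [0.6247, -0.1644, 0.0809]
tool_rot: [-0.001, 1.0, -0.001, 0.002]
contact_force: [-2.8, 0.2, 6.7]
opening: 0.0335
[ 0.003  -0.0019 -0.0033 -0.0027  0.0858  0.0029] [ 0.6247 -0.1644  0.0809] [-7.e-04  1.e+00 -8.e-04  2.e-03] [-2.80160205  0.22016168  6.73981857] [ 0.15952088  0.39785397 -0.01874111]
```

```bash
python3 -m crank '[[[-0.15,0.06,-0.35],[0.001,0.004,0]],[[-0.1,0.03,-0.35],[0.001,0.003,0]]]' ;  python3 -c "
from workcell import bot;o=bot.get_obs();print(o['qd'].round(4),o['eef_pos'].round(4),o['tool_rot'].round(4),o['contact_force'],o['moment'])"
```

```text
clock: 18.48
eef_pos: [0.6252, -0.1646, 0.0803]
tool_rot: [-0.001, 1.0, -0.001, 0.002]
contact_force: [-4.6, 2.0, 20.7]
opening: 0.0332
[ 0.0004  0.0106 -0.0173 -0.0014 -0.0013  0.0007] [ 0.6252 -0.1646  0.0803] [-8.0e-04  1.0e+00 -1.1e-03  1.7e-03] [-4.58198148  2.03094703 20.74593296] [0.46883805 1.0208911  0.03498878]
```

```bash
python3 - <<'E'
from h import *
o=bot.get_obs(); t=o['eef_pos'];P=bot.camera_params("wrist")
p,d=bot.camera("wrist"); cv2.imwrite("pics/wrist8.png",p[:,:,::-1]);w=cloud("wrist",d,P)
print('wrist cap',fitc(w,t[:2],.017,t[2]-.004,t[2]+.033,.022),'bottle',fitc(w,[.6225,-.1636],.022,.032,.06,.03))
a=w.reshape(-1,3);m=(np.hypot(a[:,0]-t[0]+.01,a[:,1]-t[1])<.012);print(np.histogram(a[m,2],bins=np.arange(.05,.13,.005)))
for n in("scene","side"):
    p,d=bot.camera(n); cv2.imwrite(f"pics/{n}8.png",p[:,:,::-1])
    w=cloud(n,d)
    try: print(n,'bottle',fitc(w,[.622,-.1636],.022,.035,.06,.03))
    except Exception as e: print(e)
a=cv2.imread("pics/scene8.png")[180:330,190:330];b=cv2.imread("pics/side8.png")[200:350,260:400]
cv2.imwrite("pics/c8.png",cv2.resize(np.hstack([a,b]),None,fx=2.8,fy=2.8))
o=bot.get_obs();print(o['qd'].round(4),o['eef_pos'].round(4),o['tool_rot'].round(4),o['contact_force'])
E
```

```text
wrist cap (array([ 0.6245, -0.1644]), 3122, np.float64(0.0005), array([0.0776, 0.098 , 0.1128])) bottle (array([ 0.6229, -0.1639]), 1054, np.float64(0.0002), array([0.0327, 0.0481, 0.0594]))
(array([   0,    0,    2,  476,   71,  210,  190,  225,  226,  256,  277,
        306,  378, 1469,    0]), array([0.05 , 0.055, 0.06 , 0.065, 0.07 , 0.075, 0.08 , 0.085, 0.09 ,
       0.095, 0.1  , 0.105, 0.11 , 0.115, 0.12 , 0.125]))
scene bottle (array([ 0.6234, -0.164 ]), 168, np.float64(0.0009), array([0.0356, 0.0481, 0.0598]))
side bottle (array([ 0.6232, -0.1643]), 273, np.float64(0.0007), array([0.0355, 0.0473, 0.0596]))
[ 0.0008 -0.0001 -0.0001  0.0012  0.0001 -0.0004] [ 0.6253 -0.1646  0.0804] [-8.0e-04  1.0e+00 -1.1e-03  1.8e-03] [-5.14395609  1.31900483 17.30422384]
```

View pics/c8.png

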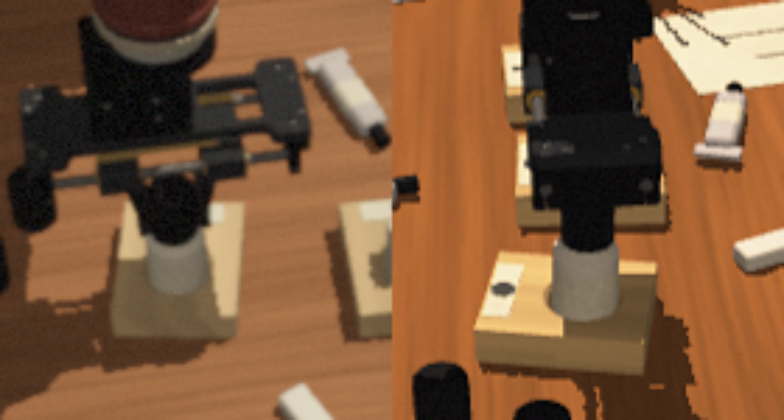

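View pics/wrist8.png

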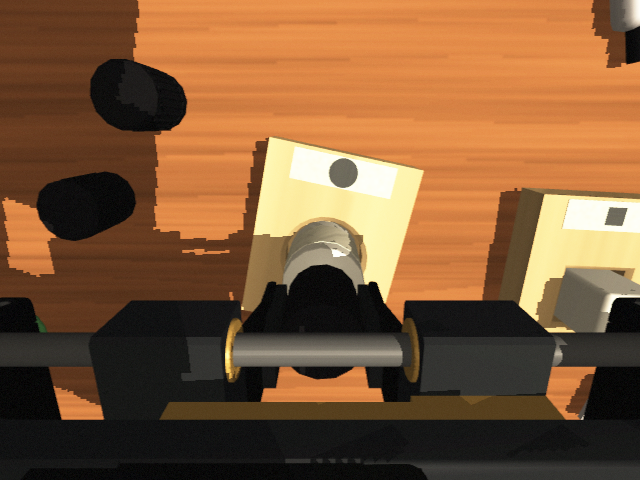

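```bash
python3 - <<'E'
from h import *
o=bot.get_obs(); t=o['eef_pos'];P=bot.camera_params("wrist")
p,d=bot.camera("wrist");w=cloud("wrist",d,P);a=w.reshape(-1,3)
m=(np.hypot(a[:,0]-.6245,a[:,1]+.1644)<.017)&(abs(a[:,2]-.117)<.003);b=a[m]
n=np.linalg.lstsq(np.c_[b[:,:2]-b[:,:2].mean(0),np.ones(len(b))],b[:,2],rcond=None)[0]
print('cap top',m.sum(),np.median(b[:,2]).round(4),'slope',n[:2].round(3))
m=(np.hypot(a[:,0]-.6229,a[:,1]+.1639)<.024)&(abs(a[:,2]-.067)<.006)
print('shoulder z',np.percentile(a[m][:,2],[5,50,95]).round(4))
for i in range(6): bot.camera("side")
o=bot.get_obs();print(o['clock'],o['eef_pos'].round(4),o['contact_force'].round(1))
E
```

```text
cap top 2320 0.1165 slope [ 0.01 -0.  ]
shoulder z [0.0628 0.0663 0.0687]
18.9833 [ 0.6253 -0.1646  0.0804] [-4.8  1.6 17.5]
```

The cap is home: cap_mid is 2.2 mm above the mouth, the top is level, and a steady 17 N is pressing. Handing in.

```bash
python3 -c "
from workcell import bot
print(bot.sign_off())"
```

```text
the job is handed in; nothing more can be done
None
```

The bottle stands fully down and upright in the large round pocket, and the cap is clicked onto its neck and fully home. I handed the job in at about 19 s with the arm still pressing. The sign-off reports no verdict.

**Last checks:**
- **Cap:** cap_mid was about 2.2 mm above the mouth and the top was level to 0.01 rad. The downward push held steady at about 17 N.
- **Bottle:** its axis was about 1.7 mm from the pocket's, and it was at the expected depth.
- **Other things:** I moved none of them on purpose and saw nothing displaced in the last pictures, but I did not measure their positions.

**Disagreements:** the tool drifted about 3 mm in +x while pressing, which I only partly corrected. The cap axis therefore sits about 1.7 mm off the bottle axis, against a limit of 4 mm. There is also a sideways force of about 5 N. The push briefly reached 29 N before I eased it.

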